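Load a pot into the sloped storage chute

TASK

First slide the stop gate fully shut across the lower end of the sloped chute. Then stand the small lidded pot upright in the open upper part of the chute and push it down the slope, under the hood, until it rests against the gate. Leave the gate shut, do not tip the pot over, and leave the other things where they stand.

Things in the scene. Friction and masses are not known exactly. Their poses are not given: they have to be found in the camera images.
- chute: Fixed storage chute on the worktop; origin at the centre of its underside, z up, x level in the downhill direction (across in front of the robot to its left, turned 10 to 40 degrees away from it), y level, square to x, on the side facing the robot. Base plate 200 x 86 mm.
- deck: The chute's steel running surface, 210 mm (x) by 82 mm (y), sloping down 15 degrees along its x. Origin at the middle of the surface, 62 mm over the worktop; x downhill along the surface, y level toward the robot, z square to it. Lane 70 mm wide (y -35 to 35) between wooden rails 6 mm thick, 12 mm high. Open above from x -105 to 10 (mm). The pot does not slide down by itself (friction about 0.6).
- hood_edge (a point): Middle of the underside of the hood's uphill edge, at deck x = 10, z = 61 mm (edge bead). The wooden hood covers the lane from deck x 10 to 75: underside 62, top 67 mm above the surface, closed side cheeks 6 mm thick (|y| 35 to 41). A vertical tool cannot push far enough under it; one tilted about 30 degrees, tips leaning downhill, can.
- seat (a point): Point on the running surface, deck x = 66 mm, y = 0, where the centre of the pot's underside is when it rests against the shut gate. The gate's uphill face lies at deck x = 95; the seated pot's uphill side is at deck x = 37, 27 mm inside the hood's edge.
- gate (a joint): Slide of the stop gate, m: 0 fully shut across the lane (end stop), 0.045 fully open; it moves along deck y, opening toward the robot (+y). It stays where it is left; 1.5 N moves it. Its guide bar sticks out toward the robot at deck x 91 to 105, up to y = 112 mm, top 2 mm below the surface, ending in a stop (y 112 to 118) that rises 11 mm above the surface.
- gate_post (a point): Point on the axis of the gate's upright wooden post, 68 mm above the running surface, at deck x = 98, y = 54 mm + gate opening. Post 14 mm in diameter, square to the surface, from 2 mm above it to a 20 mm ball with its top at 96 mm. Gate plate: 6 mm thick, 2 to 36 mm above the surface, from 90 mm behind the post's axis to 7 mm in front of it (deck y).
- pot: Small round lidded pot, 58 mm in diameter and 50 mm high, about 0.09 kg, the smallest round thing standing free in front; origin at the centre of its underside, z up through its lid. It stands left or right of the chute as the robot sees it.
- timer: Dome-shaped kitchen timer, 69 mm in diameter, 60 mm high, standing on the other side of the chute from the pot; origin at the centre of its underside. Leave it alone.
- shaker: Small salt shaker, 44 mm in diameter, 90 mm high, standing right of the chute near the hob; origin at the centre of its underside. Leave it alone.
- jar: Narrow spice jar with a dark cap, 44 mm in diameter, 105 mm high, far back at the left; origin at the centre of its underside. Leave it alone.
- lemon_1: Lemon, about 72 x 57 x 58 mm, right of the chute near the hob; origin at its underside. Leave it alone.
Not all that is in view belongs to the job. Leave any purple look-alike of the pot alone.

How it is judged:
By the outcome, as a careful person would: the job done as asked, in the order asked, and still so for the second after the job is handed in, with the robot touching nothing.
It also fails if it takes over 64 s, if anything falls off the work surface, if the arm or the gripper's body presses on something with over 40 N, if the wrist force passes 120 N, or if a joint passes its speed limit or range.

ROBOT

A 6-joint arm with a two-finger parallel gripper is mounted at the origin on a cart in front of the work surface, level with it; the furniture and walls round the work are solid. World frame = base frame: x ahead of the robot, y to its left, z up, the work surface at z = 0. Lengths are in m, angles in rad, forces in N, time in s.
With the tool pointing down it reaches from about 0.375 to 0.975 m from the base axis. Payload 3.8 kg.
Tool frame: the origin (TCP) lies midway between the tips of the shut fingers; the grasp point (between the pads) lies bot.grasp_offset behind it (bot.grasp_offset is the distance from the TCP to the grasp point, in m); z points along the fingers, y is the direction in which the jaws open and shut (so a half turn about z gives the same grasp; the last joint's range is limited). The gripper opens to 85 mm and grips with 20 to 120 N. Pads are 22 mm wide; open, the fingers measure 114 mm over their backs; the gripper's body (76 mm by 85 mm) begins 54 mm behind the grasp point. The pads swing forward as they close: fully open they stand 13 mm farther back than shut.
Start: joints at [1.103, 0.264, 1.604, -0, 1.274, -0.037], TCP at [0.282, 0.613, 0.231] pointing down, gripper open.
Joint ranges: [-2.63, 2.63], [-0.94, 2.18], [0.31, 2.57], [-1.31, 4.45], [0, 2.66], [-2.55, 2.55]. Speed limits (rad/s): [2.57, 2.57, 3.14, 3.14, 3.14, 3.14].

INTERFACE

Orientations are given as a rotation vector (axis times angle).
In Python, from workcell import read_state, viewer, job, bot gives the robot as it stands.
- The arm moves only by the shell command python3 -m crank 'ROWS' [FORCE]. ROWS is text: rows parted by semicolons, each of 7 numbers parted by spaces: the shift along the tool's x, y, z in mm, then the turn, a rotation vector about the tool's x, y, z in rad, then the closure in counts, from 0 (fully open) to 255 (shut). A call has 1 to 20 rows; each row is the pose to reach, as a shift and turn from the pose commanded when the call began, along the tool's axes at that moment; what a row does not reach only later rows make up. A row lasts 1/8 s, in which the tool goes at most 62.5 mm and 10.7 degrees, less where a joint would pass 70% of its speed; a pose out of reach is approached as far as the arm can. A call with a gripper value outside its range is refused whole. The fingers move at their own pace and stop on an object; FORCE is the grip in N (left out, the last holds). Time passes only in rows, so rows that repeat a pose let the fingers close. It gives the time, the measured TCP pose, the force and the opening at its end, in the units of the state.
- read_state(): the state, without advancing time (a new reading comes with each control period).
- viewer.read_camera(name): name is "scene" or "side" or "wrist"; returns a dict with "pixels" (400x640x3 uint8, red, green, blue), "vertical_fov" (degrees; the focal length in pixels is half the picture's height over the tangent of half this angle, whatever the lens; pixels are square), "cx", "cy" (the principal point, pixels), "k1" (the pictures are not rectified: a ray, as slopes to the right and down, at radius r is drawn at 1 + k1 r^2 times it, then the intrinsics apply), "view" (4x4, takes a point from world to camera coordinates); the wrist camera has in their place "tool_from_camera" (4x4, takes a point from camera to tool coordinates, whose origin is the TCP and whose axes are the flange's). Camera axes: x right, y up, looking along -z (the intrinsics and any distortion apply to the point x, -y, -z); pixel columns grow to the right and rows downward; lengths in m; the calibration is good to about 2 mm. A picture is of the moment at which its call begins: read the wrist's pose just before it. There is no depth.
- job.finish_job(): hands the job in, once; it reports no verdict.
The state is a dict: "time": time; "q": joint angles; "joint_vel": joint speeds; "joint_torque": joint torques, N m; "tool_pos": TCP position; "tcp_rot": TCP orientation; "wrist_force": force on the tool from outside, world axes, zero at the start; "torque": the same for the moment, N m; "width": opening from 0.0 (shut) to 1.0 (fully open).
Only numpy, scipy, OpenCV 4.12 (cv2) and the standard library are available. Lean on these libraries where they do the work, as an engineer would, in place of code of your own. Each camera call takes 0.05 s, during which the arm holds its last target.

## Working session

There is one attempt and no reset: what is moved stays moved. The work goes in short steps, Python scripts to look and compute and a shell command to move; the robot and the scene stay as the last step left them, time stands still between calls to the robot, and variables do not carry over. Pictures are saved under pics/ and viewed, and the job is handed in when it is done.

```bash
ls; mkdir -p pics; python3 - <<'E'
from workcell import read_state, viewer, job, bot
import cv2
print(read_state(), bot.grasp_offset)
for n in ["scene","side","wrist"]:
    d=viewer.read_camera(n)
    cv2.imwrite(f"pics/{n}0.png",d["pixels"][:,:,::-1])
    print(n,{k:v for k,v in d.items() if k!="pixels"})
E
```

```text
pics
{'time': 0.0, 'q': array([ 1.10308940e+00,  2.64785966e-01,  1.60537218e+00, -3.46461839e-05,
        1.27370664e+00, -3.69216111e-02]), 'joint_vel': array([ 4.51586817e-04, -2.56693665e-04, -2.80641505e-04, -1.24897262e-03,
        1.18956177e-03, -7.67460439e-05]), 'joint_torque': array([-8.20067180e-04, -5.15118134e+01, -3.67310643e+01,  1.65000561e-04,
        1.31301544e-02, -1.17035844e-05]), 'tool_pos': array([0.28156406, 0.61266393, 0.2299409 ]), 'tcp_rot': array([-0.67132543, -3.0684772 ,  0.00346846]), 'wrist_force': array([ 0.1695418 , -0.34706544, -0.1555735 ]), 'torque': array([ 0.03881625, -0.02622934,  0.00375636]), 'width': 0.9977268289134128} 0.0187
scene {'vertical_fov': 52.187685788257774, 'cx': 320.19478464084534, 'cy': 196.2138305175108, 'k1': 0.0121241631359753, 'view': array([[ 0.73566106, -0.67699514,  0.02191772, -0.40543664],
       [ 0.42662293,  0.48824039,  0.76132398, -0.32001125],
       [-0.52611375, -0.5507258 ,  0.64800109, -0.78006857],
       [ 0.        ,  0.        ,  0.        ,  1.        ]])}
side {'vertical_fov': 57.81056223951649, 'cx': 317.16167209958064, 'cy': 196.4480111195605, 'k1': 0.028863972149749492, 'view': array([[ 0.9983475 , -0.05744734, -0.00144312, -0.56586214],
       [ 0.02341224,  0.38367839,  0.92316995, -0.11540244],
       [-0.05247996, -0.9216782 ,  0.38438933, -0.96051043],
       [ 0.        ,  0.        ,  0.        ,  1.        ]])}
wrist {'vertical_fov': 71.1456350539251, 'cx': 322.1697284642697, 'cy': 200.727206058661, 'k1': -0.03410029310744245, 'tool_from_camera': array([[ 3.62227005e-04,  9.58425015e-01,  2.85344283e-01,
         7.20408514e-02],
       [ 9.99999719e-01, -1.60033634e-04, -7.31911162e-04,
        -1.44171112e-03],
       [-6.55817284e-04,  2.85344468e-01, -9.58424804e-01,
        -1.42110338e-01],
       [ 0.00000000e+00,  0.00000000e+00,  0.00000000e+00,
         1.00000000e+00]])}
```

View pics/scene0.png

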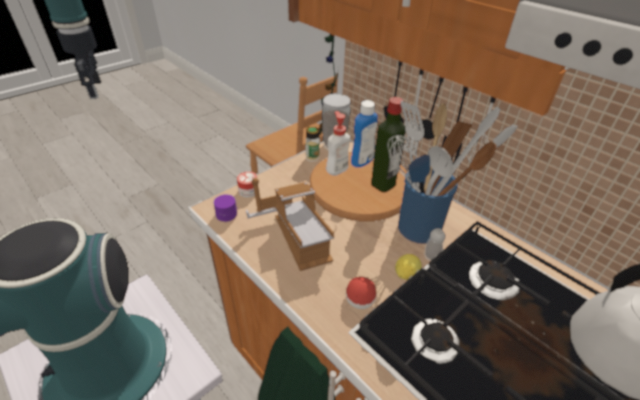

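View pics/side0.png

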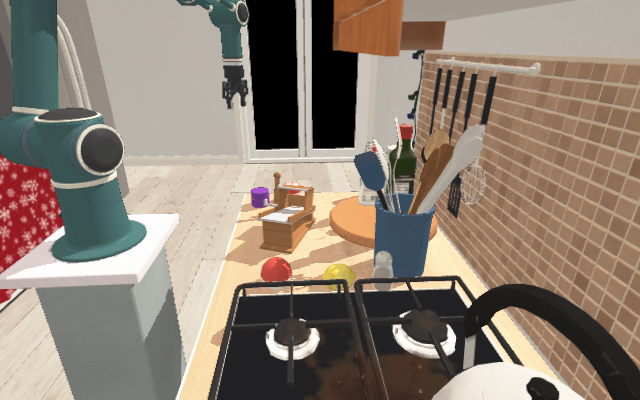

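View pics/wrist0.png

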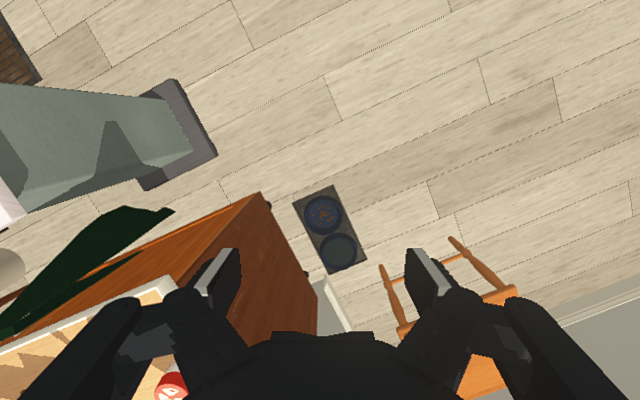

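The scene view shows a red-and-white pot at (247,183), the purple look-alike at (225,208), the chute around (300,225), the red timer at (362,291) and the lemon at (408,266). I'll zoom in for detail.

```bash
python3 - <<'E'
import cv2
a=cv2.imread("pics/scene0.png")[150:310,180:400]; cv2.imwrite("pics/sc_z.png",cv2.resize(a,None,fx=3.6,fy=3.6,interpolation=cv2.INTER_CUBIC))
a=cv2.imread("pics/side0.png")[160:290,230:370]; cv2.imwrite("pics/si_z.png",cv2.resize(a,None,fx=4.5,fy=4.5,interpolation=cv2.INTER_CUBIC))
E
```

```text
(no output)
```

View pics/sc_z.png

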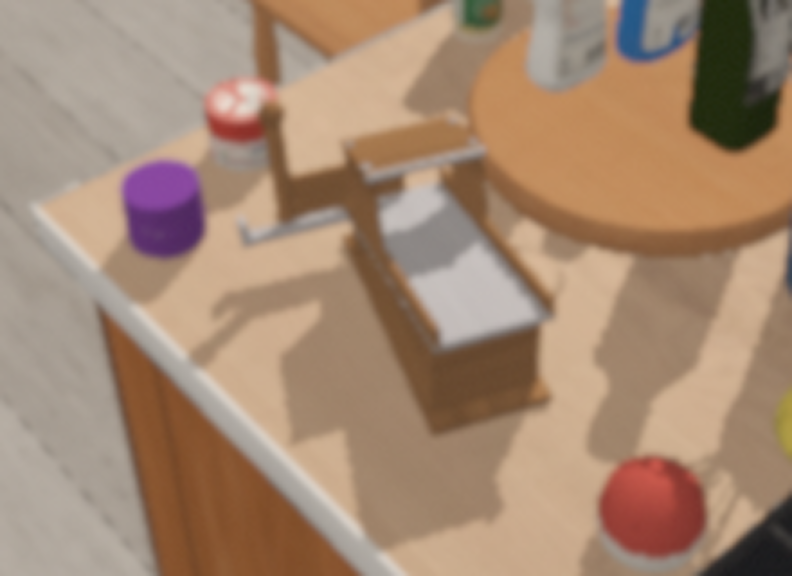

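View pics/si_z.png

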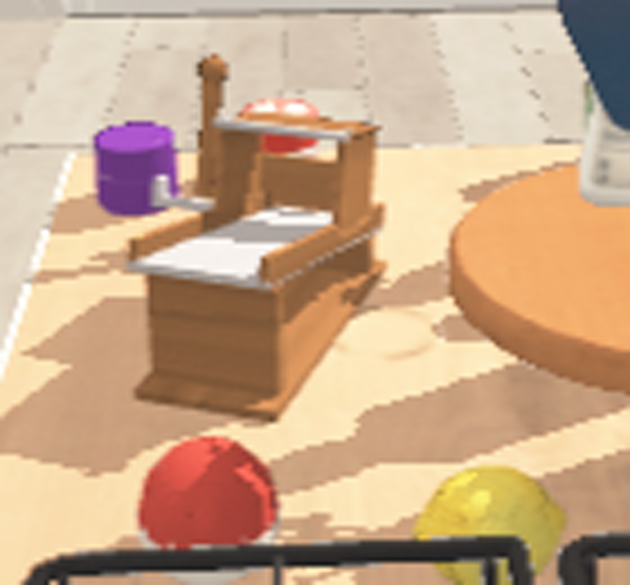

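```bash
cat > h.py <<'E'
import numpy as np, cv2
from scipy.optimize import least_squares
from scipy.spatial.transform import Rotation as R
from workcell import read_state, viewer, bot
def ray(cam,u,v,st=None):
    f=200/np.tan(np.radians(cam["vertical_fov"]/2))
    K=np.array([[f,0,cam["cx"]],[0,f,cam["cy"]],[0,0,1.]])
    p=cv2.undistortPoints(np.array([[[u,v]]],float),K,np.array([cam["k1"],0,0,0]))[0,0]
    d=np.array([p[0],-p[1],-1])
    if "view" in cam: T=np.linalg.inv(cam["view"])
    else:
        W=np.eye(4);W[:3,:3]=R.from_rotvec(st["tcp_rot"]).as_matrix();W[:3,3]=st["tool_pos"];T=W@cam["tool_from_camera"]
    d=T[:3,:3]@d; return T[:3,3],d/np.linalg.norm(d)
def onz(r,z): o,d=r; return o+d*(z-o[2])/d[2]
def tri(rs):
    A=np.zeros((3,3));b=np.zeros(3)
    for o,d in rs:
        P=np.eye(3)-np.outer(d,d);A+=P;b+=P@o
    p=np.linalg.solve(A,b); return p,[np.linalg.norm((np.eye(3)-np.outer(d,d))@(p-o)) for o,d in rs]
def proj(cam,p,st=None):
    f=200/np.tan(np.radians(cam["vertical_fov"]/2))
    if "view" in cam: V=cam["view"]
    else:
        W=np.eye(4);W[:3,:3]=R.from_rotvec(st["tcp_rot"]).as_matrix();W[:3,3]=st["tool_pos"];V=np.linalg.inv(W@cam["tool_from_camera"])
    c=V[:3,:3]@p+V[:3,3]; s=np.array([c[0]/-c[2],-c[1]/-c[2]]); s=s*(1+cam["k1"]*(s@s))
    return f*s+[cam["cx"],cam["cy"]]
def deckR(yaw):
    # x downhill, y toward the robot, z normal: chute yaw gives level x dir; right-handed z up
    return R.from_euler('z',yaw).as_matrix()@R.from_euler('y',np.radians(15)).as_matrix()
def deck(c,yaw,p): # p in mm deck coords ; c world xy
    return np.array([c[0],c[1],.062])+deckR(yaw)@(np.array(p)/1000)
E
python3 - <<'E'
from h import *
sc=viewer.read_camera("scene"); si=viewer.read_camera("side")
S=lambda z:ray(sc,180+(z[0]+.5)/3.6-.5,150+(z[1]+.5)/3.6-.5)
I=lambda z:ray(si,230+(z[0]+.5)/4.5-.5,160+(z[1]+.5)/4.5-.5)
pts={"deck+":((434,348),(130,268)),"deck-":((550,317),(272,284)),"bead+":((368,178),(218,124)),"bead-":((485,150),(362,135)),"ball":((272,110),(212,65)),"stop":((245,238),(160,205))}
P={}
for k,(a,b) in pts.items():
    P[k],e=tri([S(a),I(b)]); print(k,P[k].round(4),np.round(e,4))
v=P["deck+"]-P["deck-"]; w=P["bead+"]-P["bead-"]
for q in (v,w): print(np.linalg.norm(q), np.degrees(np.arctan2(q[1],q[0]))-90)
m={"deck+":(-105,41,0),"deck-":(-105,-41,0),"bead+":(10,41,61),"bead-":(10,-41,61)}
f=lambda x:np.concatenate([deck(x[:2],x[2],m[k])-P[k] for k in m])
r=least_squares(f,[.5,.3,1.2]); print(r.x,np.degrees(r.x[2]),(r.fun.reshape(-1,3)*1000).round(1))
D=deckR(r.x[2]).T
for k in("ball","stop"): print(k,(D@(P[k]-[r.x[0],r.x[1],.062])*1000).round(1))
# pot: lid top
for z in (.05,.0):pass
E
```

```text
deck+ [ 0.4202 -0.0739  0.0857] [0.0006 0.0006]
deck- [ 0.4955 -0.0995  0.0845] [0.0018 0.0018]
bead+ [0.4641 0.0439 0.1226] [0.0005 0.0005]
bead- [0.5475 0.02   0.1201] [0.0028 0.0028]
ball [0.4563 0.1397 0.1269] [0.0003 0.0003]
stop [0.4185 0.1336 0.0318] [0.0017 0.0017]
0.07955386143138365 71.19820063209636
0.08689369765241053 73.9976544906946
[0.49520316 0.00816762 1.21060398] 69.3624988717805 [[ 0.9  1.6  3.5]
 [ 2.3 -1.7  4.6]
 [ 1.7  2.5 -4.2]
 [-5.  -2.4 -1.7]]
ball [88.8 82.8 91. ]
stop [ 95.1 116.   -5.8]
```

```bash
cat >> h.py <<'E'
def row(pos,Rm):
    st=read_state();R0=R.from_rotvec(st["tcp_rot"]).as_matrix()
    s=R0.T@(np.array(pos)-st["tool_pos"])*1000
    w=R.from_matrix(R0.T@Rm).as_rotvec()
    return np.round(s,1),np.round(w,4)
def toolR(yaw_x,tilt=0): # tool x at world heading yaw_x, z down; tilt: tips lean toward +tool x
    x=np.array([np.cos(yaw_x),np.sin(yaw_x),0]);z=np.array([0,0,-1.]);y=np.cross(z,x)
    return np.column_stack([x,y,z])@R.from_euler('y',tilt).as_matrix()
E
python3 - <<'E'
from h import *
sc=viewer.read_camera("scene"); si=viewer.read_camera("side")
z=lambda a,b:(180+(a+.5)/3.6-.5,150+(b+.5)/3.6-.5)
print("pot",onz(ray(sc,*z(240,98)),.05)); print("purple",onz(ray(sc,*z(163,190)),.05))
print("timer",onz(ray(sc,*z(653,535)),.02))
c=(.4952,.0082);yaw=1.2106
print(row([.467,-.067,.26],toolR(yaw)), toolR(0.,.5)[:,2])
print(read_state()["time"])
E
```

```text
pot [0.49945327 0.25258427 0.05      ]
purple [0.39518813 0.19904035 0.05      ]
timer [ 0.45975081 -0.22893     0.02      ]
(array([-452.3, -540.7,  -28.8]), array([-5.0000e-04,  4.0000e-04,  1.5002e+00])) [ 0.47942554  0.         -0.87758256]
0.35
```

```bash
python3 -m crank '-452 -541 -29 0 0 1.5 255;-452 -541 -29 0 0 1.5 255;-452 -541 -29 0 0 1.5 255;-452 -541 -29 0 0 1.5 255;-452 -541 -29 0 0 1.5 255;-452 -541 -29 0 0 1.5 255;-452 -541 -29 0 0 1.5 255;-452 -541 -29 0 0 1.5 255;-452 -541 -29 0 0 1.5 255;-452 -541 -29 0 0 1.5 255;-452 -541 -29 0 0 1.5 255;-452 -541 -29 0 0 1.5 255;-452 -541 -29 0 0 1.5 255;-452 -541 -29 0 0 1.5 255;-452 -541 -29 0 0 1.5 255'; python3 - <<'E'
from h import *
s=read_state();d=viewer.read_camera("wrist");cv2.imwrite("pics/w1.png",d["pixels"][:,:,::-1])
import pickle;pickle.dump((s,d),open("w1.pkl","wb"));print(s)
E
```

```text
time: 2.22
tool_pos: [0.4664, -0.0655, 0.2602]
tcp_rot: [-2.581, -1.79, -0.0]
wrist_force: [0.4, 0.1, 0.1]
width: -0.003
{'time': 2.225, 'q': array([-1.92703505e-01, -1.48008836e-01,  1.98506497e+00,  3.88907354e-04,
        1.30485113e+00,  1.64991563e-01]), 'joint_vel': array([-0.00084896, -0.00203016, -0.00157998, -0.00259049, -0.00309329,
       -0.00408971]), 'joint_torque': array([-2.77903955e-01, -2.86799544e+01, -3.71317077e+01, -1.28210263e-02,
       -1.05935938e-03,  4.92050196e-03]), 'tool_pos': array([ 0.46635528, -0.06549496,  0.2601702 ]), 'tcp_rot': array([-2.58088406e+00, -1.79041372e+00, -7.79179062e-05]), 'wrist_force': array([0.39855552, 0.11582213, 0.12755533]), 'torque': array([ 0.00687317,  0.01982642, -0.02566334]), 'width': -0.0026399404222523554}
```

View pics/w1.png

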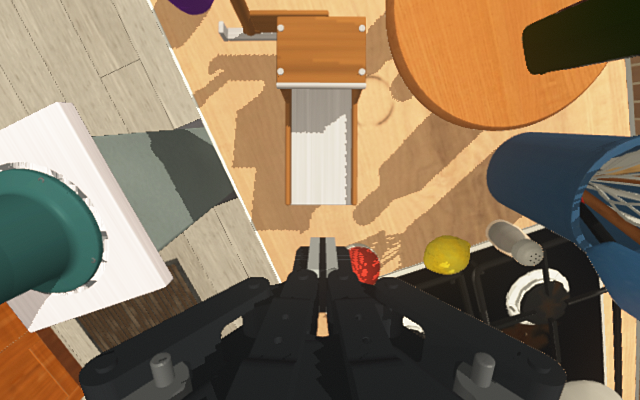

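The wrist view shows the chute upright in the picture. The deck's uphill end is at row 204 (columns 286 to 357), the hood bead at row 86 (276 to 366), and the gate and guide bar at the top left. I'll zoom in to get more exact points.

```bash
python3 - <<'E'
import cv2
a=cv2.imread("pics/w1.png")[0:220,210:400]; cv2.imwrite("pics/w1z.png",cv2.resize(a,None,fx=2.7,fy=2.7,interpolation=cv2.INTER_CUBIC))
E
```

```text
(no output)
```

View pics/w1z.png

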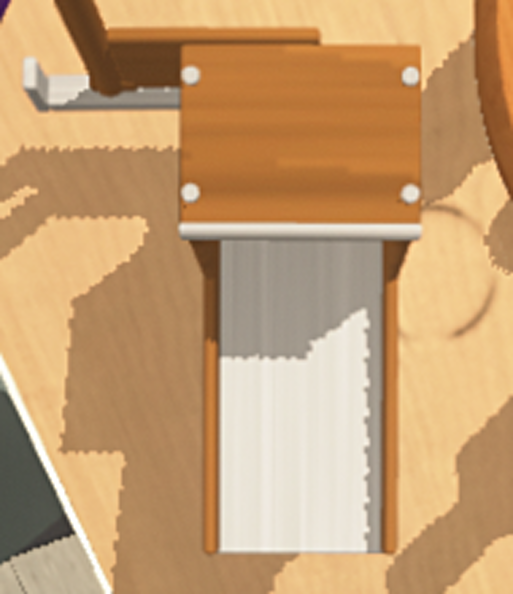

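```bash
python3 - <<'E'
from h import *
import pickle
s,d=pickle.load(open("w1.pkl","rb"))
m=[((204,551),(-105,41,12)),((397,551),(-105,-41,12)),((219,551),(-105,35,0)),((384,551),(-105,-35,0)),((180,45),(75,41,67)),((420,45),(75,-41,67)),((180,222),(10,41,67)),((421,222),(10,-41,67))]
U=[(210+(a[0]+.5)/2.7-.5,(a[1]+.5)/2.7-.5) for a,_ in m]
f=lambda x:np.concatenate([proj(d,deck(x[:2],x[2],p),s)-u for u,(_,p) in zip(U,m)])
r=least_squares(f,[.495,.008,1.21]);print(r.x,np.degrees(r.x[2]),r.fun.reshape(-1,2).round(1).tolist())
# post base: intersect ray with deck plane z=2
D=deckR(r.x[2]);o,v=ray(d,210+107.5/2.7-.5,88.5/2.7-.5,s)
c=np.array([*r.x[:2],.062]);oo=D.T@(o-c);vv=D.T@v
for z in (2,36): t=(z/1000-oo[2])/vv[2];print("postbase",(oo+t*vv)*1000)
# plate top right end (320,30) at z=36 : y = post-90
o,v=ray(d,210+320/2.7-.5,30/2.7-.5,s);oo=D.T@(o-c);vv=D.T@v;t=(.036-oo[2])/vv[2];print("plate end",(oo+t*vv)*1000)
E
```

```text
[0.49203996 0.0052868  1.21375445] 69.5430071858477 [[-0.4, 1.0], [0.7, 0.9], [0.5, 0.6], [-0.9, 0.5], [0.5, -2.4], [-0.4, -2.4], [0.4, 1.4], [-0.6, 1.4]]
postbase [95.44900781 83.5536978   2.        ]
postbase [75.83642095 74.72203089 36.        ]
plate end [98.24569419 -7.33257978 36.        ]
```

```bash
python3 - <<'E'
from h import *
c=(.493,.006);yaw=1.2138
for p in [(103,118,50),(103,78,50),(103,70,50)]:
    w=deck(c,yaw,p); print(w, row(w,toolR(yaw)), row([w[0],w[1],.2],toolR(yaw)))
E
```

```text
[0.42173023 0.15257906 0.08363793] (array([ 188.7, -118.3,  176.7]), array([-0.0001, -0.0002, -0.0008])) (array([ 188.7, -118.3,   60.3]), array([-0.0001, -0.0002, -0.0008]))
[0.45920826 0.1386006  0.08363793] (array([188.7, -78.3, 176.6]), array([-0.0001, -0.0002, -0.0008])) (array([188.7, -78.3,  60.3]), array([-0.0001, -0.0002, -0.0008]))
[0.46670387 0.13580491 0.08363793] (array([188.7, -70.3, 176.6]), array([-0.0001, -0.0002, -0.0008])) (array([188.7, -70.3,  60.3]), array([-0.0001, -0.0002, -0.0008]))
```

```bash
python3 -m crank '189 -120 40 0 0 0 255;189 -120 40 0 0 0 255;189 -120 40 0 0 0 255;189 -120 40 0 0 0 255;189 -120 100 0 0 0 255;189 -120 150 0 0 0 255;189 -120 177 0 0 0 255;189 -120 177 0 0 0 255;189 -110 177 0 0 0 255;189 -102 177 0 0 0 255;189 -94 177 0 0 0 255;189 -86 177 0 0 0 255;189 -81 177 0 0 0 255;189 -81 177 0 0 0 255';  python3 - <<'E'
from h import *
s=read_state();d=viewer.read_camera("wrist");cv2.imwrite("pics/w2.png",d["pixels"][:,:,::-1])
d=viewer.read_camera("scene");cv2.imwrite("pics/sc2.png",cv2.resize(d["pixels"][130:290,180:400,::-1],None,fx=3.6,fy=3.6))
p=s["tool_pos"]; print(deckR(1.2138).T@(p-[.493,.006,.062]),s["wrist_force"])
E
```

```text
time: 4.03
tool_pos: [0.4549, 0.1408, 0.0847]
tcp_rot: [-2.579, -1.781, 0.005]
wrist_force: [-17.0, 12.2, 19.3]
width: -0.002
[0.10319564 0.08282488 0.05119459] [-16.99191038  12.16342981  19.25301438]
```

View pics/w2.png

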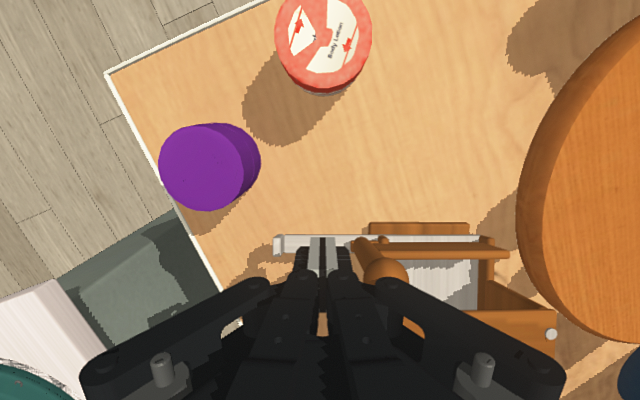

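View pics/sc2.png

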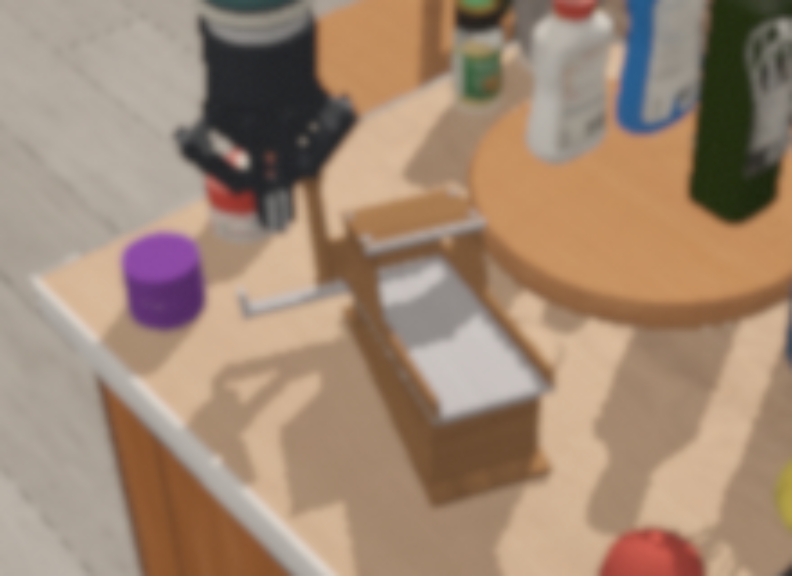

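The wrist view shows the post beside the fingers (ball at 385,262; foot near 365,240). The pot is at (323,40) and the purple look-alike at (208,167). I'll check the post's position against the shut value.

```bash
python3 - <<'E'
from h import *
import cv2
a=cv2.imread("pics/w2.png")[200:340,250:560]; cv2.imwrite("pics/w2z.png",cv2.resize(a,None,fx=2.5,fy=2.5,interpolation=cv2.INTER_CUBIC))
s=read_state();d=viewer.read_camera("wrist")
for p in [(98,54,2),(98,54,86),(98,-36,36),(98,61,36),(75,41,67),(75,-41,67),(105,118,11),(92,35,0),(92,-35,0)]: print(p,proj(d,deck((.493,.006),1.2138,p),s).round(0))
E
```

```text
(98, 54, 2) [361. 244.]
(98, 54, 86) [387. 278.]
(98, -36, 36) [513. 253.]
(98, 61, 36) [357. 253.]
(75, 41, 67) [403. 311.]
(75, -41, 67) [560. 309.]
(105, 118, 11) [272. 236.]
(92, 35, 0) [386. 251.]
(92, -35, 0) [479. 251.]
```

View pics/w2z.png

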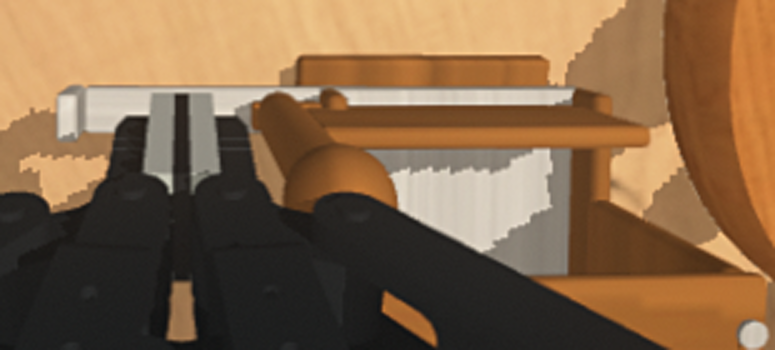

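```bash
python3 -m crank '0 -8 0 0 0 0 255;0 -20 0 0 0 0 255;0 -20 -40 0 0 0 255;0 -10 -90 0 0 0 150;30 0 -130 0 0 0 80;30 0 -130 0 0 0 0;30 0 -130 0 0 0 0';  python3 - <<'E'
from h import *
import pickle
s=read_state();d=viewer.read_camera("wrist");cv2.imwrite("pics/w3.png",d["pixels"][:,:,::-1]);pickle.dump((s,d),open("w3.pkl","wb"))
im=d["pixels"];h=cv2.cvtColor(im,cv2.COLOR_RGB2HSV)
m=((h[...,0]<10)|(h[...,0]>170))&(h[...,1]>110)&(h[...,2]>120)
n,l,st,ce=cv2.connectedComponentsWithStats(m.astype(np.uint8))
for i in range(1,n):
    if st[i,4]>150: print(st[i],ce[i])
print(s["tool_pos"],s["wrist_force"],s["width"])
E
```

```text
time: 5.05
tool_pos: [0.467, 0.1661, 0.2122]
tcp_rot: [-2.583, -1.788, 0.003]
wrist_force: [0.7, 1.0, -0.5]
width: 0.847
[ 293   71   55   58 1497] [319.09686039  98.7755511 ]
[0.46704707 0.16605449 0.21219465] [ 0.68992167  1.01685154 -0.5363042 ] 0.8474262367755906
```

View pics/w3.png

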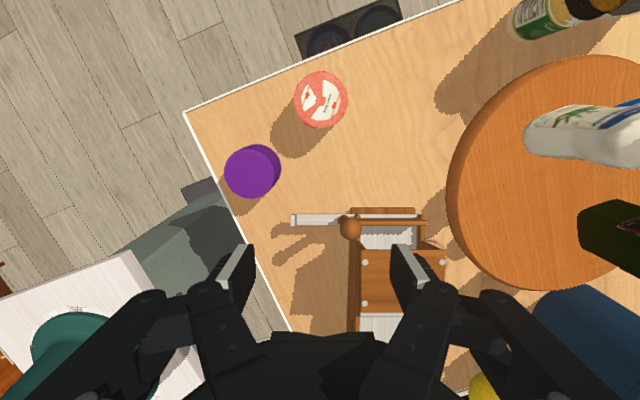

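```bash
python3 - <<'E'
from h import *
import pickle
s,d=pickle.load(open("w3.pkl","rb"))
p=onz(ray(d,320.5,99,s),.05);print("pot",p)
for dx,dy in((-28,0),(28,0),(0,-28),(0,28)): print(onz(ray(d,320.5+dx,99+dy,s),.05)-p)
sc=viewer.read_camera("scene");print("scene pred lid centre",proj(sc,p), "first pic approx 246.5,176.5")
si=viewer.read_camera("side");print("side pred",proj(si,p),"first approx",230+282/4.5,160+110/4.5)
c=(.493,.006);yaw=1.2138
print("row above",row([p[0],p[1],.1],toolR(yaw)),"down",row([p[0],p[1],.01],toolR(yaw)))
for q in [(98,54,2),(98,54,96),(98,-36,36),(105,118,11),(75,-41,67)]: print(q,proj(d,deck(c,yaw,q),s).round(0))
a=cv2.imread("pics/w3.png")[190:330,270:460]; cv2.imwrite("pics/w3z.png",cv2.resize(a,None,fx=4,fy=4,interpolation=cv2.INTER_CUBIC))
E
```

```text
pot [0.49728078 0.25051388 0.05      ]
[-0.02695033  0.01017002  0.        ]
[ 0.0269688  -0.01010332  0.        ]
[0.00944066 0.02500562 0.        ]
[-0.00989467 -0.02620457  0.        ]
scene pred lid centre [246.08846727 177.51258799] first pic approx 246.5,176.5
side pred [291.80585015 184.80349433] first approx 292.6666666666667 184.44444444444446
row above (array([ 90.6,  -0.6, 110.9]), array([-0.0031,  0.0026, -0.0033])) down (array([ 90.8,  -0.3, 200.9]), array([-0.0031,  0.0026, -0.0033]))
(98, 54, 2) [344. 219.]
(98, 54, 96) [352. 229.]
(98, -36, 36) [429. 222.]
(105, 118, 11) [290. 214.]
(75, -41, 67) [446. 248.]
```

View pics/w3z.png

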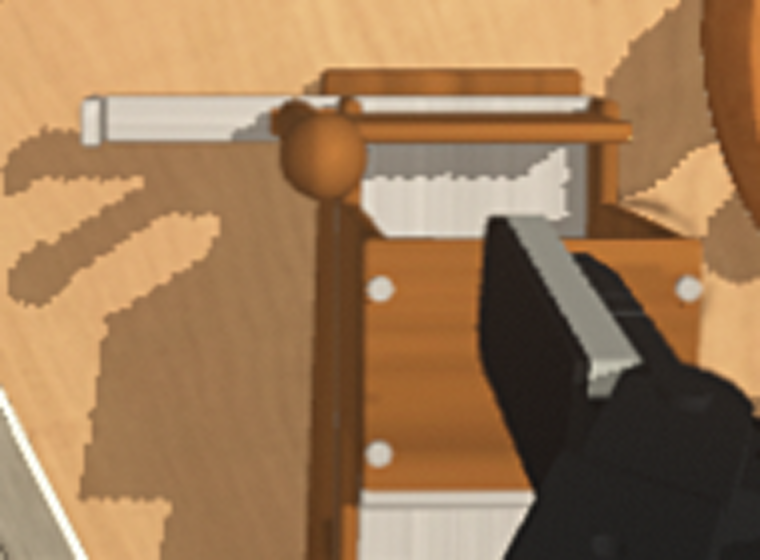

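Pot found at (0.497, 0.251), agreeing across three views. Gate checks as shut: ball predicted at 351, seen at 351; plate end predicted at 429, seen at 428. Next I'll grasp the pot.

```bash
python3 -m crank '55 0 50 0 0 0 0;91 0 105 0 0 0 0;91 0 150 0 0 0 0;91 0 185 0 0 0 0;91 0 201 0 0 0 0;91 0 201 0 0 0 0;91 0 201 0 0 0 120;91 0 201 0 0 0 255;91 0 201 0 0 0 255;91 0 201 0 0 0 255' 30;  python3 - <<'E'
from h import *
s=read_state();d=viewer.read_camera("wrist");cv2.imwrite("pics/w4.png",d["pixels"][:,:,::-1])
print(s["time"],s["tool_pos"],s["wrist_force"],s["width"],s["width"]*85)
d=viewer.read_camera("side");cv2.imwrite("pics/si4.png",cv2.resize(d["pixels"][100:260,220:400,::-1],None,fx=4,fy=3.7))
E
```

```text
time: 6.45
tool_pos: [0.5018, 0.2523, 0.0146]
tcp_rot: [2.583, 1.787, 0.006]
wrist_force: [0.1, 0.0, 6.2]
width: 0.67
6.45 [0.50180639 0.25232571 0.0145686 ] [0.05520079 0.02713599 6.1572199 ] 0.6700284010062416 56.952414085530535
```

View pics/w4.png

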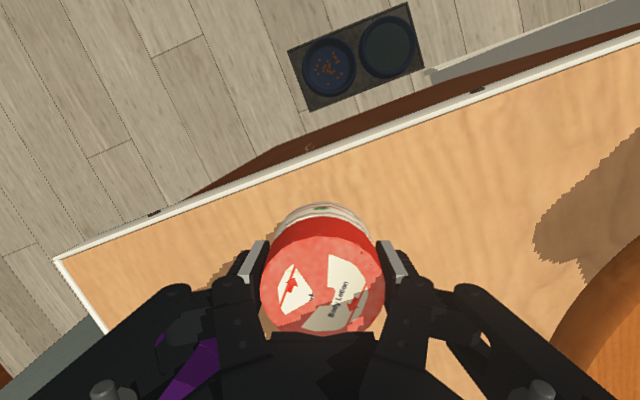

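View pics/si4.png

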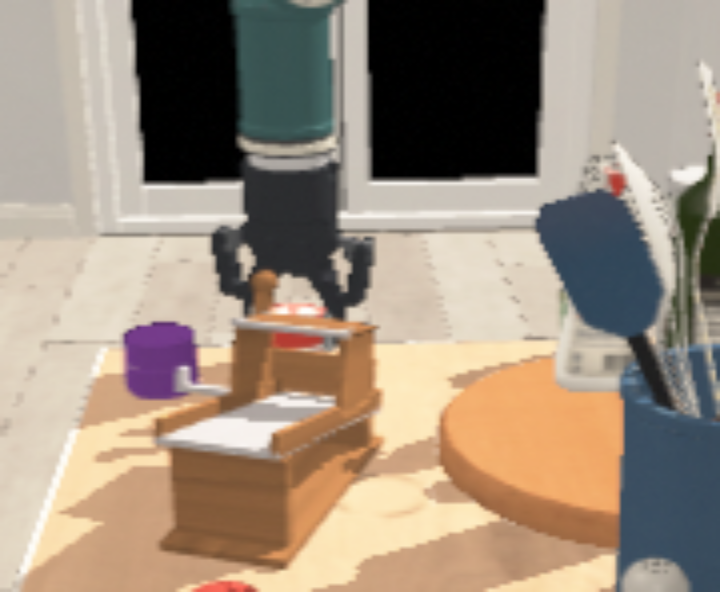

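Pot gripped (opening 57 mm against 58). Lifting it and working out the placing poses.

```bash
python3 -m crank '0 0 -30 0 0 0 255;0 0 -90 0 0 0 255;0 0 -150 0 0 0 255;0 0 -205 0 0 0 255;0 0 -205 0 0 0 255' 30;  python3 - <<'E'
from h import *
import pickle
s=read_state();d=viewer.read_camera("wrist");cv2.imwrite("pics/w5.png",d["pixels"][:,:,::-1]);pickle.dump((s,d),open("w5.pkl","wb"))
print(s["time"],s["tool_pos"],s["wrist_force"],s["width"]*85)
c=(.493,.006);yaw=1.2138
for p in [(-52,0,106),(-52,0,16)]:
    w=deck(c,yaw,p);print(w,row(w,toolR(yaw,-np.radians(15))))
d=viewer.read_camera("scene");cv2.imwrite("pics/sc5.png",cv2.resize(d["pixels"][100:260,180:400,::-1],None,fx=3.6,fy=3.6))
E
```

```text
time: 7.18
tool_pos: [0.5038, 0.2533, 0.2246]
tcp_rot: [2.581, 1.786, 0.02]
wrist_force: [-0.2, 0.1, -0.7]
width: 0.669
7.175 [0.50381793 0.25329161 0.22462219] [-0.23082887  0.11020363 -0.73978924] 56.88066290914822
[ 0.48503461 -0.01535622  0.17784673] (array([-256.8,   78.4,   42.3]), array([ 0.0048, -0.2668, -0.0037]))
[ 0.47689435 -0.03718128  0.0909134 ] (array([-280.5,   78. ,  129.1]), array([ 0.0048, -0.2668, -0.0037]))
```

View pics/w5.png

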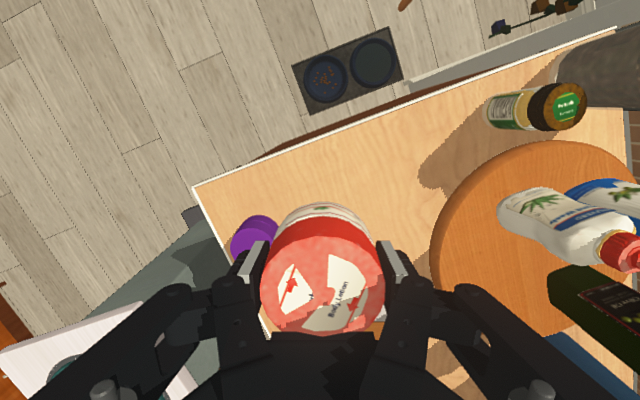

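View pics/sc5.png

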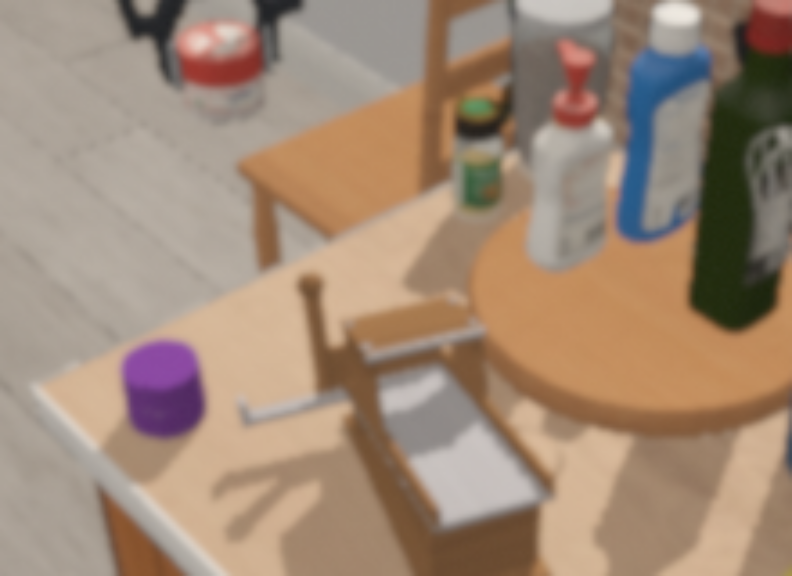

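```bash
python3 -m crank '-60 20 0 0 0 0 255;-120 40 0 0 0 0 255;-180 60 0 0 -0.1 0 255;-230 75 20 0.005 -0.26 -0.004 255;-257 78 42 0.005 -0.267 -0.004 255;-257 78 42 0.005 -0.267 -0.004 255;-257 78 42 0.005 -0.267 -0.004 255' 30;  python3 - <<'E'
from h import *
s=read_state();d=viewer.read_camera("wrist");cv2.imwrite("pics/w6.png",d["pixels"][:,:,::-1])
c=(.493,.006);yaw=1.2138
print(s["time"],deckR(yaw).T@(s["tool_pos"]-[*c,.062]),s["wrist_force"],s["width"]*85)
for p in [(-52,0,106),(-52,0,26),(-52,0,14)]:
    w=deck(c,yaw,p);print(w,row(w,toolR(yaw,-np.radians(15))))
# lane edges in view at deck x=-15..0
for p in [(5,35,0),(5,-35,0),(-105,35,0),(-105,-35,0),(10,41,67),(10,-41,67)]: print(p,proj(d,deck(c,yaw,p),s).round(0))
e=viewer.read_camera("scene");cv2.imwrite("pics/sc6.png",cv2.resize(e["pixels"][130:290,200:420,::-1],None,fx=3.6,fy=3.6))
E
```

```text
time: 8.15
tool_pos: [0.482, -0.016, 0.1745]
tcp_rot: [2.444, 1.699, -0.335]
wrist_force: [-0.3, -0.8, -1.4]
width: 0.672
8.15 [-0.05271092  0.00263618  0.10229746] [-0.29333488 -0.84069037 -1.3776665 ] 57.14048285846355
[ 0.48503461 -0.01535622  0.17784673] (array([ 0.5,  2. , -2.8]), array([-0.0053,  0.0047,  0.002 ]))
[ 0.47779883 -0.03475628  0.10057266] (array([ 0.8,  2.5, 77.2]), array([-0.0053,  0.0047,  0.002 ]))
[ 0.47671346 -0.03766628  0.08898155] (array([ 0.9,  2.5, 89.2]), array([-0.0053,  0.0047,  0.002 ]))
(5, 35, 0) [285. 134.]
(5, -35, 0) [367. 134.]
(-105, 35, 0) [289. 251.]
(-105, -35, 0) [361. 251.]
(10, 41, 67) [260. 132.]
(10, -41, 67) [393. 132.]
```

View pics/w6.png

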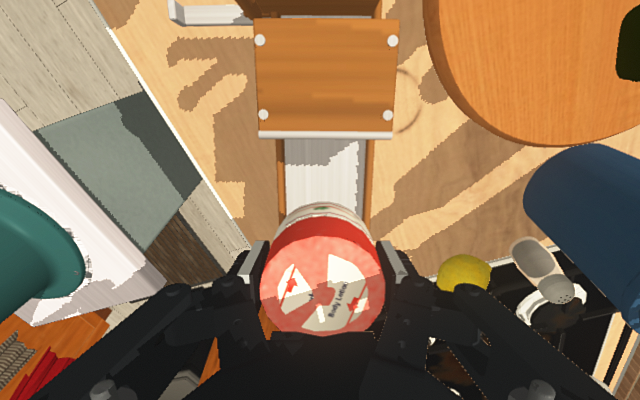

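View pics/sc6.png

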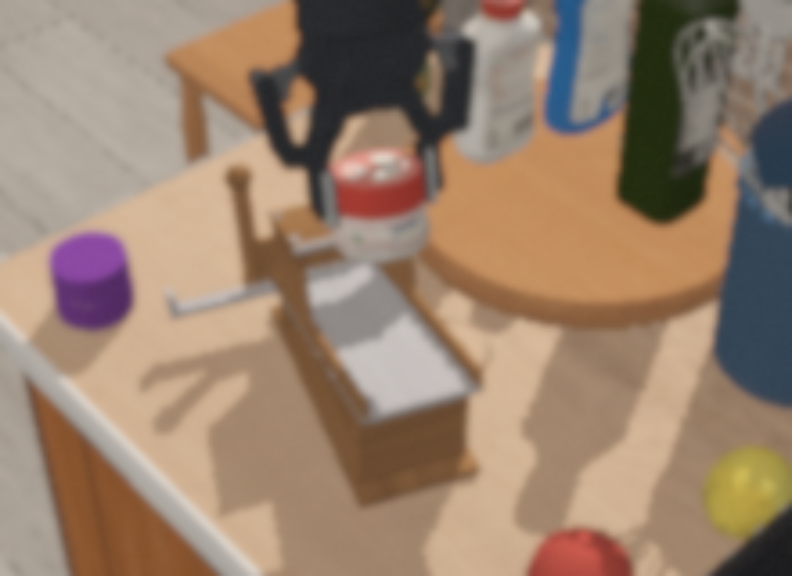

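```bash
python3 -m crank '0 2 25 -0.005 0.004 0.002 255;0 2 50 -0.005 0.004 0.002 255;1 2 66 -0.005 0.004 0.002 255;1 2 74 -0.005 0.004 0.002 255;1 2 76 -0.005 0.004 0.002 255;1 2 76 -0.005 0.004 0.002 255' 30;  python3 - <<'E'
from h import *
s=read_state();d=viewer.read_camera("wrist");cv2.imwrite("pics/w7.png",d["pixels"][:,:,::-1])
c=(.493,.006);yaw=1.2138
print(s["time"],deckR(yaw).T@(s["tool_pos"]-[*c,.062]),s["wrist_force"],s["width"]*85)
print(row(deck(c,yaw,(-52,0,14)),toolR(yaw,-np.radians(15))))
e=viewer.read_camera("scene");cv2.imwrite("pics/sc7.png",cv2.resize(e["pixels"][150:270,220:380,::-1],None,fx=4.8,fy=4.8,interpolation=2))
e=viewer.read_camera("side");cv2.imwrite("pics/si7.png",cv2.resize(e["pixels"][150:270,220:360,::-1],None,fx=4.8,fy=4.8,interpolation=2))
E
```

```text
time: 9.0
tool_pos: [0.478, -0.0347, 0.1023]
tcp_rot: [2.443, 1.696, -0.322]
wrist_force: [0.9, -0.9, -0.4]
width: 0.668
9.0 [-0.05229437 -0.00017018  0.02772063] [ 0.89167696 -0.93738301 -0.43015969] 56.812710720336774
(array([ 0.3, -0.2, 13.8]), array([ 0.001 ,  0.0007, -0.0005]))
```

View pics/w7.png

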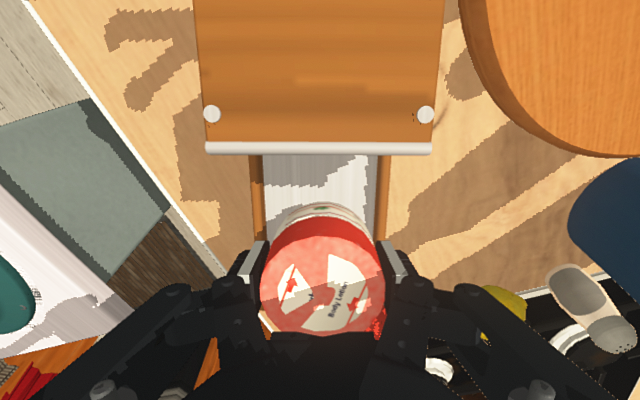

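View pics/sc7.png

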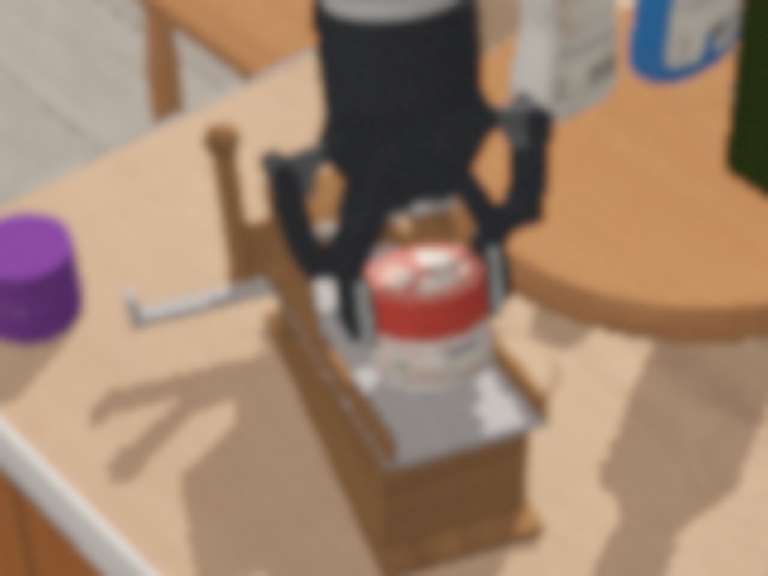

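View pics/si7.png

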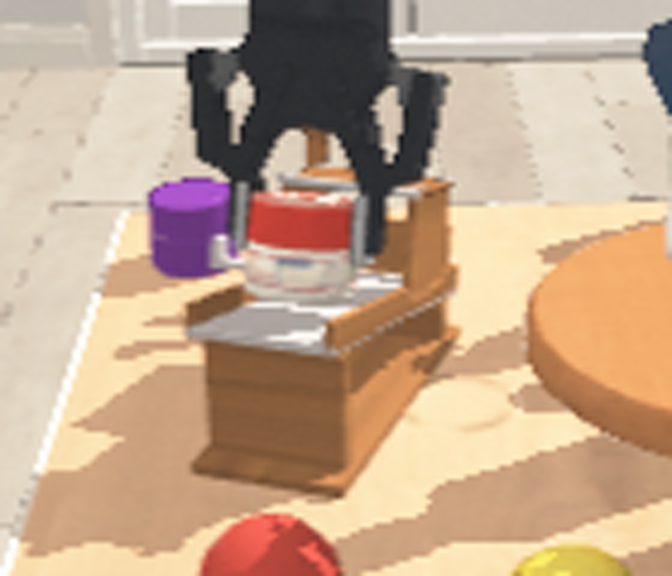

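```bash
python3 -m crank '0 0 6 0 0 0 255;0 0 9 0 0 0 255;0 0 11 0 0 0 255;0 0 12 0 0 0 255;0 0 12 0 0 0 255' 30;  python3 - <<'E'
from h import *
s=read_state()
c=(.493,.006);yaw=1.2138
print(s["time"],deckR(yaw).T@(s["tool_pos"]-[*c,.062]),s["wrist_force"],deckR(yaw).T@s["wrist_force"],s["width"]*85)
E
```

```text
time: 9.78
tool_pos: [0.4762, -0.0377, 0.0901]
tcp_rot: [2.444, 1.696, -0.323]
wrist_force: [0.3, 1.3, -1.2]
width: 0.673
9.775 [-0.05249482  0.00043362  0.01497658] [ 0.31312964  1.32272606 -1.24494842] [ 1.62501451  0.16885482 -0.85344412] 57.20604197677485
```

Not touching yet. Lowering in 1 mm steps.

```bash
python3 -m crank '0 0 1 0 0 0 255;0 0 2 0 0 0 255;0 0 2 0 0 0 255' 30;python3 -m crank '0 0 1 0 0 0 255;0 0 2 0 0 0 255;0 0 2 0 0 0 255' 30;  python3 - <<'E'
from h import *
s=read_state()
c=(.493,.006);yaw=1.2138
print(s["time"],deckR(yaw).T@(s["tool_pos"]-[*c,.062]),deckR(yaw).T@s["wrist_force"],s["width"]*85)
e=viewer.read_camera("side");cv2.imwrite("pics/si8.png",cv2.resize(e["pixels"][150:270,220:360,::-1],None,fx=4.8,fy=4.8,interpolation=2))
E
```

```text
time: 10.15
tool_pos: [0.4764, -0.038, 0.0896]
tcp_rot: [2.444, 1.695, -0.323]
wrist_force: [-4.0, 2.2, 7.4]
width: 0.665
time: 10.52
tool_pos: [0.4764, -0.038, 0.0895]
tcp_rot: [2.445, 1.695, -0.323]
wrist_force: [-7.9, 6.7, 20.4]
width: 0.673
10.525 [-0.05255766  0.00018498  0.01441406] [-1.92074271  9.78132629 20.6419544 ] 57.18907419235303
```

View pics/si8.png

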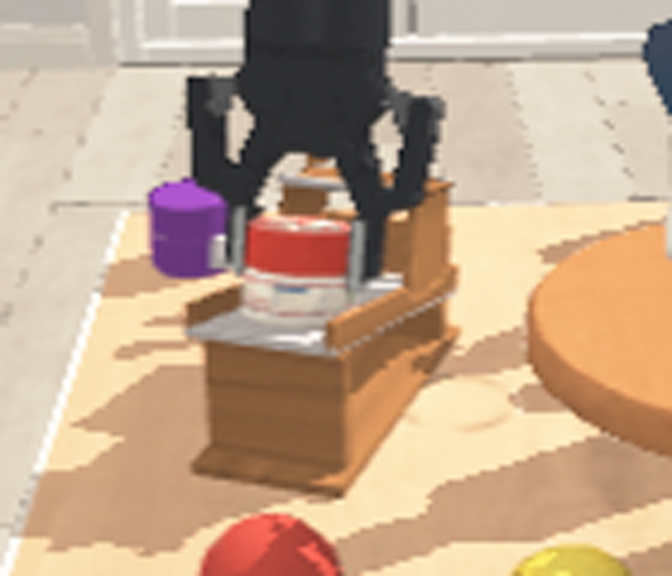

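```bash
python3 -m crank '0 0 -2 0 0 0 255;0 0 -2 0 0 0 200;0 0 -2 0 0 0 80;0 0 -2 0 0 0 0;0 0 -2 0 0 0 0;0 0 -2 0 0 0 0;0 0 -15 0 0 0 0;0 0 -40 0 0 0 0;-10 0 -80 0 0 0 0;-20 0 -110 0 0 0 0;-20 0 -110 0 0 0 0' 30;  python3 - <<'E'
from h import *
s=read_state();d=viewer.read_camera("wrist");cv2.imwrite("pics/w9.png",d["pixels"][:,:,::-1])
c=(.493,.006);yaw=1.2138
print(s["time"],deckR(yaw).T@(s["tool_pos"]-[*c,.062]),s["wrist_force"],s["width"]*85)
for p in [(-125,0,90),(-108,0,14),(30,0,14)]: print(p,row(deck(c,yaw,p),toolR(yaw,np.radians(35))))
for q in [(-55,0,50),(-55,29,50),(-55,-29,50),(-26,0,50)]: print(q,proj(d,deck(c,yaw,q),s).round(0))
e=viewer.read_camera("scene");cv2.imwrite("pics/sc9.png",cv2.resize(e["pixels"][150:270,220:380,::-1],None,fx=4.8,fy=4.8,interpolation=2))
E
```

```text
time: 11.95
tool_pos: [0.4818, -0.0297, 0.2018]
tcp_rot: [2.442, 1.693, -0.313]
wrist_force: [0.1, 0.2, 0.2]
width: 1.002
11.95 [-0.07230188 -0.00200722  0.12532877] [0.1125691  0.2214869  0.20825671] 85.14783343032407
(-125, 0, 90) (array([-52.8,  -0.8,  33.1]), array([3.80e-03, 8.72e-01, 3.00e-04]))
(-108, 0, 14) (array([-35.9,  -1.1, 109.2]), array([3.80e-03, 8.72e-01, 3.00e-04]))
(30, 0, 14) (array([102.1,  -1.2, 109.2]), array([3.80e-03, 8.72e-01, 3.00e-04]))
(-55, 0, 50) [318. 188.]
(-55, 29, 50) [282. 188.]
(-55, -29, 50) [355. 188.]
(-26, 0, 50) [318. 152.]
```

View pics/w9.png

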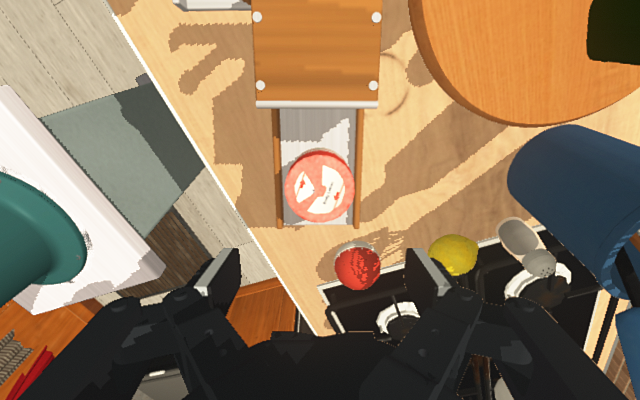

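View pics/sc9.png

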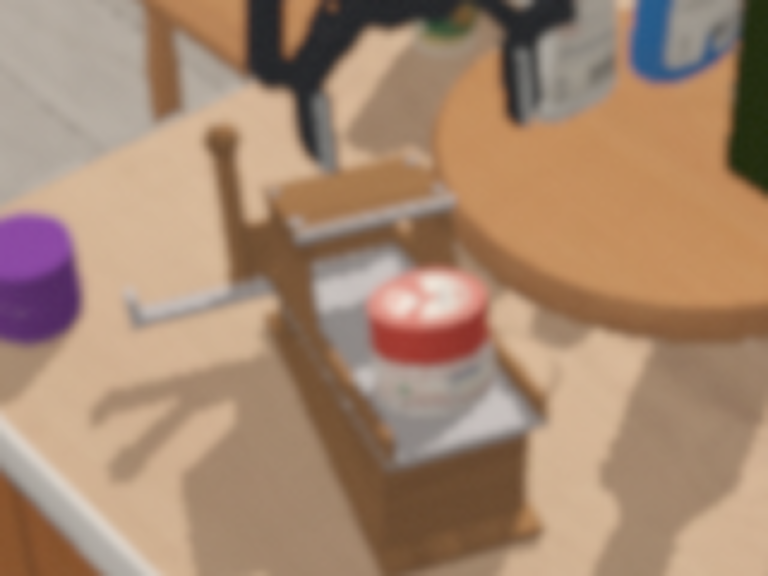

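The pot stands upright in the lane with its lid centre at (319.5,187); I predicted (318,188). Next I'll shut the fingers and turn the tool to the pushing tilt, uphill of the pot.

```bash
python3 -m crank '-20 0 0 0 0.18 0 255;-35 0 10 0 0.36 0 255;-45 -1 20 0 0.54 0 255;-53 -1 30 0 0.72 0 255;-53 -1 33 0.004 0.872 0 255;-53 -1 33 0.004 0.872 0 255;-53 -1 33 0.004 0.872 0 255';  python3 - <<'E'
from h import *
s=read_state()
c=(.493,.006);yaw=1.2138
print(s["time"],s["q"].round(2),deckR(yaw).T@(s["tool_pos"]-[*c,.062]),s["wrist_force"],s["width"]*85)
for p in [(-125,0,90),(-110,0,14),(-80,0,14),(30,0,14)]: print(p,row(deck(c,yaw,p),toolR(yaw,np.radians(35))))
e=viewer.read_camera("side");cv2.imwrite("pics/si10.png",cv2.resize(e["pixels"][100:280,200:380,::-1],None,fx=3.3,fy=3.3,interpolation=2))
E
```

```text
time: 12.92
tool_pos: [0.4569, -0.0853, 0.1789]
tcp_rot: [-2.225, -1.541, -0.693]
wrist_force: [0.3, 0.4, 0.5]
width: -0.001
12.925 [-0.66 -0.01  2.14  0.6   1.28 -0.56] [-0.12504946  0.00190526  0.0874683 ] [0.33101057 0.43448476 0.52244466] -0.10923109346877266
(-125, 0, 90) (array([ 2. ,  1.9, -1.6]), array([-0.0049,  0.0029, -0.0035]))
(-110, 0, 14) (array([-46.4,   2.4,  58.9]), array([-0.0049,  0.0029, -0.0035]))
(-80, 0, 14) (array([-27.1,   2.4,  81.8]), array([-0.0049,  0.0029, -0.0035]))
(30, 0, 14) (array([ 43.9,   2.6, 165.9]), array([-0.0049,  0.0029, -0.0035]))
```

View pics/si10.png

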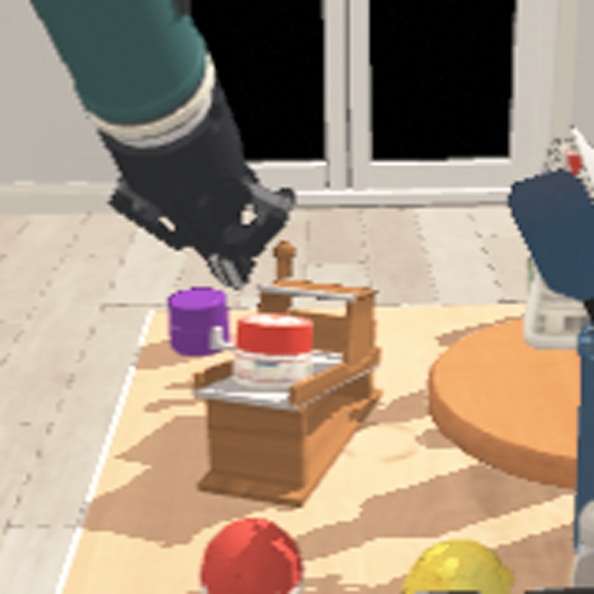

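```bash
python3 -m crank '-24 1 26 -0.005 0.003 -0.003 255;-40 2 48 -0.005 0.003 -0.003 255;-47 2 58 -0.005 0.003 -0.003 255;-47 2 58 -0.005 0.003 -0.003 255;-47 2 58 -0.005 0.003 -0.003 255';  python3 - <<'E'
from h import *
s=read_state()
c=(.493,.006);yaw=1.2138
print(s["time"],s["q"].round(2),deckR(yaw).T@(s["tool_pos"]-[*c,.062]),s["wrist_force"],s["width"]*85)
for p in [(-95,0,14),(-60,0,14),(0,0,14),(20,0,14),(30,0,14)]: print(p,row(deck(c,yaw,p),toolR(yaw,np.radians(35))))
e=viewer.read_camera("side");cv2.imwrite("pics/si11.png",cv2.resize(e["pixels"][120:270,200:380,::-1],None,fx=4,fy=4,interpolation=2))
e=viewer.read_camera("scene");cv2.imwrite("pics/sc11.png",cv2.resize(e["pixels"][150:270,220:380,::-1],None,fx=4.8,fy=4.8,interpolation=2))
E
```

```text
time: 13.6
tool_pos: [0.4579, -0.0913, 0.1063]
tcp_rot: [-2.224, -1.547, -0.705]
wrist_force: [-0.9, 0.8, -0.5]
width: -0.001
13.6 [-0.67  0.09  2.19  0.64  1.16 -0.67] [-0.11134788 -0.00115614  0.01602927] [-0.87307698  0.77716195 -0.48081852] -0.10322925285121674
(-95, 0, 14) (array([ 8.9, -1.2, 13.8]), array([ 0.0027, -0.0006,  0.0029]))
(-60, 0, 14) (array([31.4, -1.2, 40.7]), array([ 0.0027, -0.0006,  0.0029]))
(0, 0, 14) (array([70. , -1.2, 86.6]), array([ 0.0027, -0.0006,  0.0029]))
(20, 0, 14) (array([ 82.8,  -1.2, 102. ]), array([ 0.0027, -0.0006,  0.0029]))
(30, 0, 14) (array([ 89.2,  -1.2, 109.6]), array([ 0.0027, -0.0006,  0.0029]))
```

View pics/si11.png

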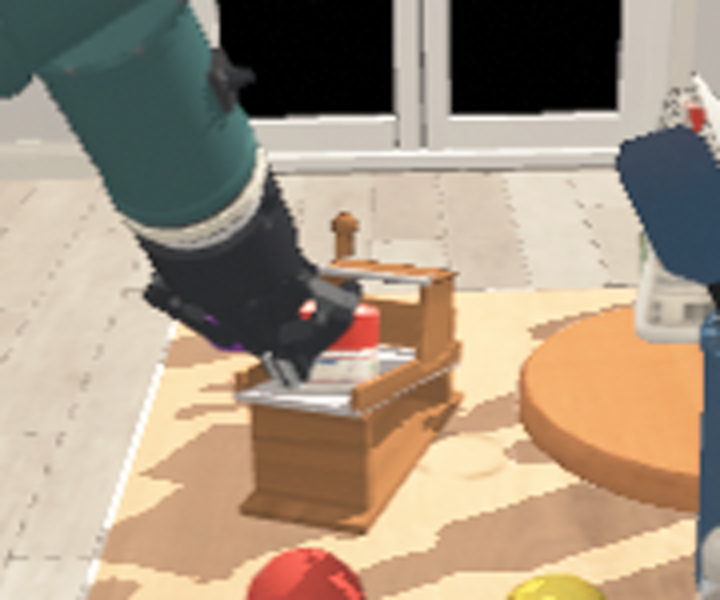

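View pics/sc11.png

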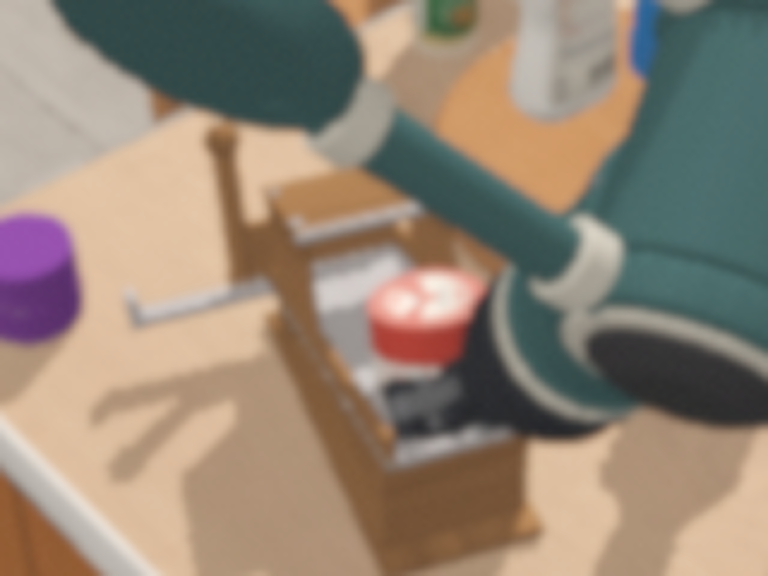

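```bash
python3 -m crank '9 -1 14 0 0 0 255;14 -1 20 0 0 0 255;19 -1 26 0 0 0 255;24 -1 32 0 0 0 255;29 -1 38 0 0 0 255;34 -1 44 0 0 0 255;39 -1 50 0 0 0 255;44 -1 56 0 0 0 255;44 -1 56 0 0 0 255';  python3 - <<'E'
from h import *
s=read_state()
c=(.493,.006);yaw=1.2138
print(s["time"],s["q"].round(2),deckR(yaw).T@(s["tool_pos"]-[*c,.062]),s["wrist_force"],s["width"]*85)
for p in [(-20,0,14),(0,0,14),(20,0,14),(30,0,14)]: print(p,row(deck(c,yaw,p),toolR(yaw,np.radians(35))))
e=viewer.read_camera("side");cv2.imwrite("pics/si12.png",cv2.resize(e["pixels"][120:270,200:380,::-1],None,fx=4,fy=4,interpolation=2))
e=viewer.read_camera("wrist");cv2.imwrite("pics/w12.png",e["pixels"][:,:,::-1])
E
```

```text
time: 14.82
tool_pos: [0.4797, -0.0263, 0.0842]
tcp_rot: [-2.223, -1.545, -0.703]
wrist_force: [-0.3, 0.4, -0.4]
width: -0.0
14.825 [-0.53  0.1   2.23  0.71  1.06 -0.62] [-0.03946699  0.0011775   0.01243985] [-0.26785176  0.37161533 -0.40948935] -0.005965346586393591
(-20, 0, 14) (array([13.7,  1.2, 13.9]), array([ 0.0004, -0.0013,  0.0014]))
(0, 0, 14) (array([26.5,  1.2, 29.3]), array([ 0.0004, -0.0013,  0.0014]))
(20, 0, 14) (array([39.4,  1.2, 44.6]), array([ 0.0004, -0.0013,  0.0014]))
(30, 0, 14) (array([45.8,  1.2, 52.3]), array([ 0.0004, -0.0013,  0.0014]))
```

View pics/si12.png

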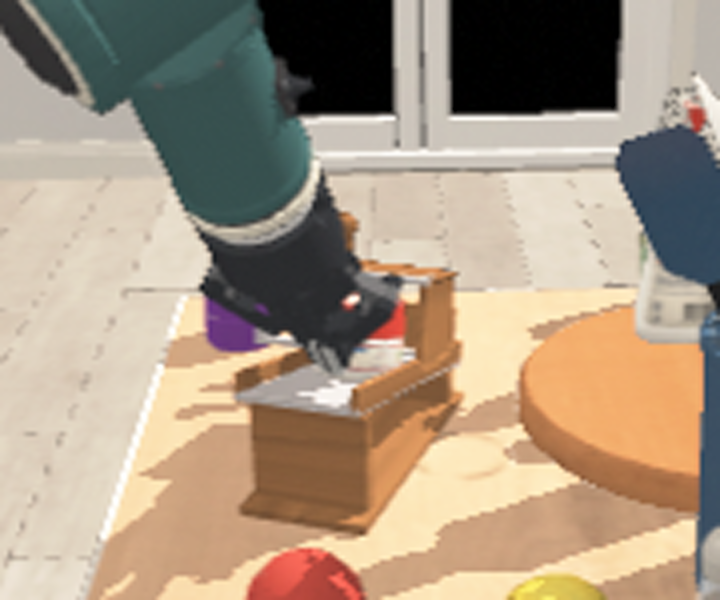

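View pics/w12.png

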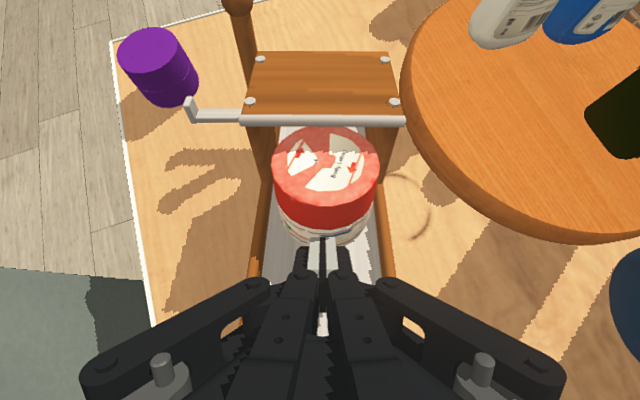

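The wrist view shows the pot upright and centred, pushed by the tips at (322,240), with the hood bead ahead at row 120. I'll continue the push.

```bash
python3 -m crank '5 1 5 0 0 0 255;10 1 10 0 0 0 255;15 1 16 0 0 0 255;20 1 22 0 0 0 255;25 1 28 0 0 0 255;30 1 34 0 0 0 255;34 1 38 0 0 0 255;37 1 41 0 0 0 255;37 1 41 0 0 0 255';  python3 - <<'E'
from h import *
s=read_state()
c=(.493,.006);yaw=1.2138
print(s["time"],s["q"].round(2),deckR(yaw).T@(s["tool_pos"]-[*c,.062]),s["wrist_force"],s["width"]*85)
for p in [(20,0,14),(30,0,14)]: print(p,row(deck(c,yaw,p),toolR(yaw,np.radians(35))))
e=viewer.read_camera("wrist");cv2.imwrite("pics/w13.png",e["pixels"][:,:,::-1])
e=viewer.read_camera("scene");cv2.imwrite("pics/sc13.png",cv2.resize(e["pixels"][150:270,220:380,::-1],None,fx=4.8,fy=4.8,interpolation=2))
E
```

```text
time: 16.05
tool_pos: [0.4997, 0.0234, 0.0722]
tcp_rot: [-2.223, -1.545, -0.704]
wrist_force: [0.4, 0.0, 0.2]
width: -0.004
16.05 [-0.42  0.12  2.24  0.76  0.98 -0.56] [ 0.01535867 -0.000174    0.01463834] [0.41096715 0.03361115 0.17624543] -0.339240202588288
(20, 0, 14) (array([ 2.5, -0.2,  4. ]), array([ 0.0011, -0.0012,  0.0013]))
(30, 0, 14) (array([ 8.9, -0.2, 11.6]), array([ 0.0011, -0.0012,  0.0013]))
```

View pics/w13.png

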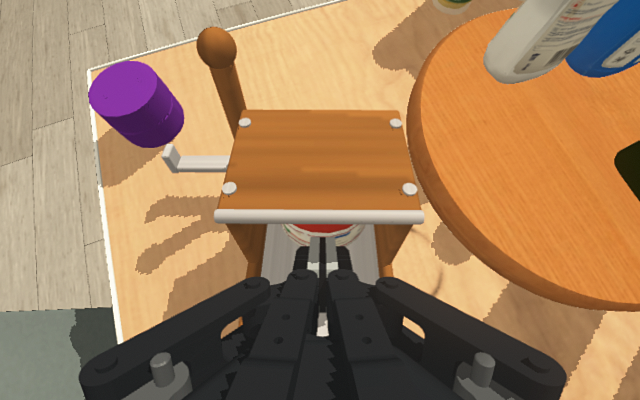

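View pics/sc13.png

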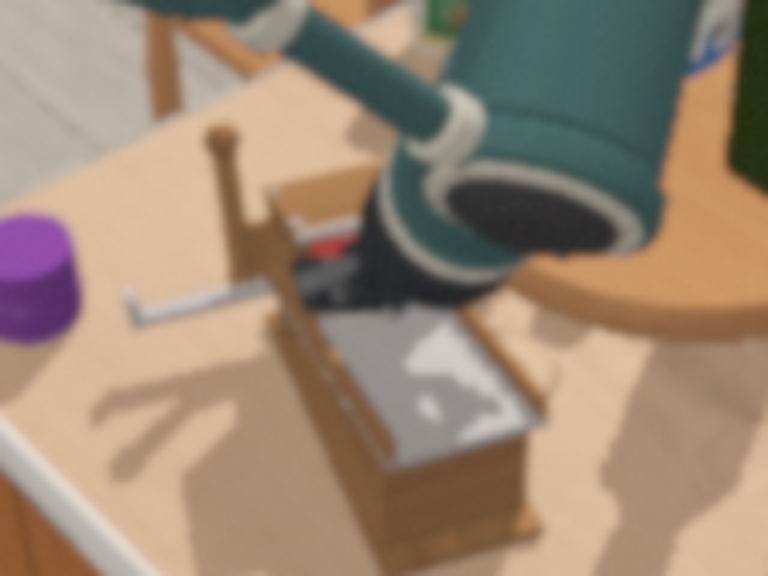

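```bash
python3 -m crank '2 0 2 0 0 0 255;4 0 4 0 0 0 255;5 0 6 0 0 0 255;6.5 0 7.5 0 0 0 255;6.5 0 7.5 0 0 0 255'; python3 -m crank '1 0 1.2 0 0 0 255;2 0 2.3 0 0 0 255;2 0 2.3 0 0 0 255';  python3 - <<'E'
from h import *
s=read_state()
c=(.493,.006);yaw=1.2138
print(s["time"],deckR(yaw).T@(s["tool_pos"]-[*c,.062]),deckR(yaw).T@s["wrist_force"])
E
```

```text
time: 16.77
tool_pos: [0.5031, 0.0323, 0.0698]
tcp_rot: [-2.223, -1.545, -0.704]
wrist_force: [-0.2, -0.2, 0.4]
width: -0.001
time: 17.15
tool_pos: [0.5041, 0.035, 0.0691]
tcp_rot: [-2.224, -1.545, -0.704]
wrist_force: [-0.3, -0.4, 0.1]
width: 0.005
17.15 [ 0.02814712 -0.00027706  0.01488524] [-0.44297798  0.14297814 -0.06673641]
```

```bash
python3 -m crank '0.6 0 0.8 0 0 0 255;1.3 0 1.5 0 0 0 255;1.3 0 1.5 0 0 0 255'; python3 -m crank '0.6 0 0.8 0 0 0 255;1.3 0 1.5 0 0 0 255;1.3 0 1.5 0 0 0 255';  python3 - <<'E'
from h import *
s=read_state()
c=(.493,.006);yaw=1.2138
print(s["time"],deckR(yaw).T@(s["tool_pos"]-[*c,.062]),deckR(yaw).T@s["wrist_force"])
e=viewer.read_camera("wrist");cv2.imwrite("pics/w14.png",e["pixels"][:,:,::-1])
E
```

```text
time: 17.52
tool_pos: [0.5048, 0.0367, 0.0686]
tcp_rot: [-2.224, -1.545, -0.704]
wrist_force: [0.3, -0.6, 0.4]
width: 0.0
time: 17.9
tool_pos: [0.5055, 0.0384, 0.0681]
tcp_rot: [-2.224, -1.545, -0.704]
wrist_force: [0.2, -0.6, -0.4]
width: 0.001
17.9 [ 0.03200284 -0.00040298  0.01493988] [-0.41150968 -0.40582113 -0.52668056]
```

View pics/w14.png

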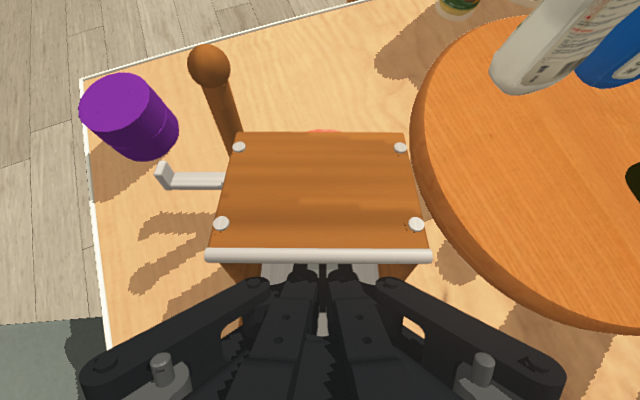

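The lid's far edge now shows past the hood at (325,131), and there's no contact force yet. I'll continue in small steps.

```bash
for i in 1; do python3 -m crank '0.6 0 0.8 0 0 0 255;1.3 0 1.5 0 0 0 255;1.3 0 1.5 0 0 0 255'; done; python3 -m crank '0.6 0 0.8 0 0 0 255;1.3 0 1.5 0 0 0 255;1.3 0 1.5 0 0 0 255';  python3 - <<'E'
from h import *
s=read_state()
c=(.493,.006);yaw=1.2138
print(s["time"],deckR(yaw).T@(s["tool_pos"]-[*c,.062]),deckR(yaw).T@s["wrist_force"])
E
```

```text
time: 18.32
tool_pos: [0.5061, 0.0389, 0.0679]
tcp_rot: [-2.225, -1.548, -0.703]
wrist_force: [-6.2, -10.3, 6.9]
width: 0.001
time: 18.7
tool_pos: [0.5068, 0.039, 0.0677]
tcp_rot: [-2.226, -1.551, -0.702]
wrist_force: [-13.6, -19.5, 14.0]
width: 0.0
18.7 [ 0.03305914 -0.00138909  0.01478661] [-25.82085061   5.93794557   7.52679277]
```

Contact at 26 N, with the TCP 33 mm down the deck where I expected about 30. I'll back out uphill and look at the gate end.

```bash
python3 -m crank '-3 0 -4 0 0 0 255;-10 0 -12 0 0 0 255;-25 0 -30 0 0 0 255;-40 0 -48 0 0 0 255;-60 0 -72 0 0 0 255;-75 0 -90 0 0 0 255;-40 0 -140 0 -0.1 0 255;0 0 -190 0 -0.3 0 255;30 0 -220 0 -0.49 0 255;60 0 -220 0 -0.65 0 255;80 0 -220 0 -0.65 0 255;80 0 -220 0 -0.65 0 255';  python3 - <<'E'
from h import *
s=read_state()
c=(.493,.006);yaw=1.2138
print(s["time"],s["tool_pos"],deckR(yaw).T@(s["tool_pos"]-[*c,.062]),s["wrist_force"])
e=viewer.read_camera("wrist");cv2.imwrite("pics/w15.png",e["pixels"][:,:,::-1])
e=viewer.read_camera("scene");cv2.imwrite("pics/sc15.png",cv2.resize(e["pixels"][150:270,220:380,::-1],None,fx=4.8,fy=4.8,interpolation=2))
print(row(deck(c,yaw,(98,0,0))*[1,1,0]+[0,0,.26],toolR(yaw)))
E
```

```text
time: 20.2
tool_pos: [0.4854, -0.0138, 0.2934]
tcp_rot: [2.559, 1.782, -0.046]
wrist_force: [0.2, -0.2, -0.2]
width: 0.003
20.2 [ 0.48537068 -0.01380722  0.29337196] [-0.08038481  0.00022644  0.21799484] [ 0.20191149 -0.20443004 -0.24455653]
(array([119.5,   0.6,  27.1]), array([-0.0011,  0.0385, -0.0013]))
```

View pics/w15.png

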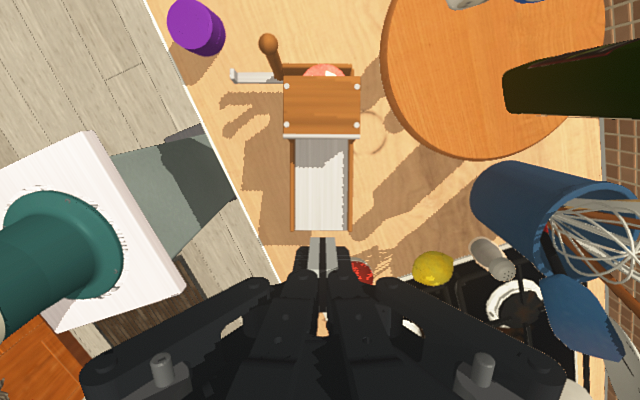

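View pics/sc15.png

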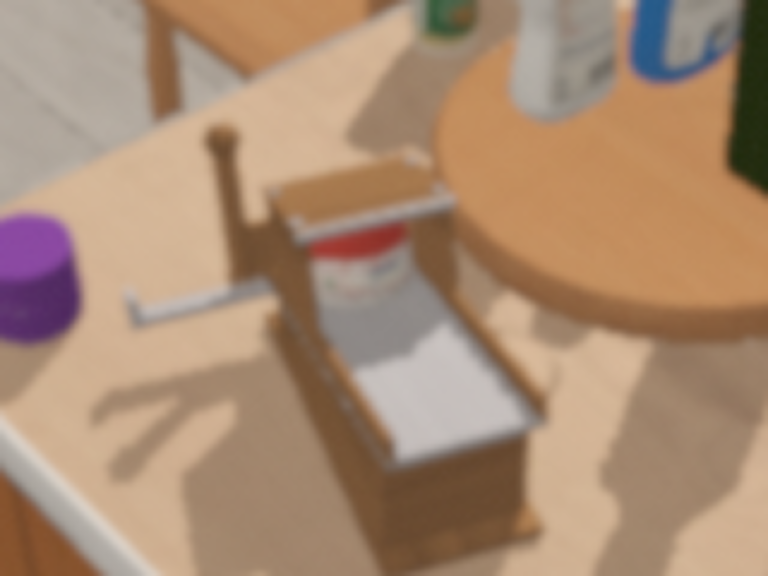

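The pot is upright under the hood. I'll take one more view over the gate end to check the seating.

```bash
python3 -m crank '50 0 10 0 0.04 0 255;100 0 10 0 0.04 0 255;120 0 20 0 0.04 0 255;120 0 20 0 0.04 0 255;120 0 20 0 0.04 0 255';  python3 - <<'E'
from h import *
s=read_state();d=viewer.read_camera("wrist")
c=(.493,.006);yaw=1.2138
print(s["time"],s["tool_pos"])
cv2.imwrite("pics/w16.png",cv2.resize(d["pixels"][130:300,220:450,::-1],None,fx=3.4,fy=3.4,interpolation=2))
Z=lambda u:((u-[220,130])*3.4).round(0)
for q in [(98,54,86),(98,-36,36),(95,0,36),(95,0,50),(66,29,50),(95,29,50),(75,41,67),(75,-41,67),(105,118,11)]: print(q,Z(proj(d,deck(c,yaw,q),s)))
E
```

```text
time: 20.92
tool_pos: [0.5262, 0.0949, 0.2679]
tcp_rot: [2.582, 1.789, 0.001]
wrist_force: [0.1, -0.2, -0.7]
width: -0.004
20.925 [0.52624602 0.09493952 0.26791033]
(98, 54, 86) [170. 126.]
(98, -36, 36) [445. 138.]
(95, 0, 36) [345. 147.]
(95, 0, 50) [345. 144.]
(66, 29, 50) [262. 228.]
(95, 29, 50) [261. 144.]
(75, 41, 67) [220. 201.]
(75, -41, 67) [470. 201.]
(105, 118, 11) [ 41. 127.]
```

View pics/w16.png

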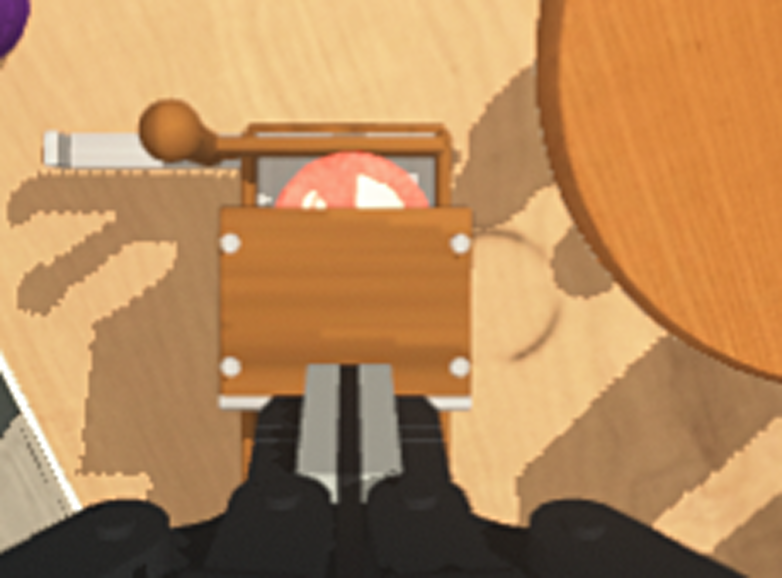

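The lid edge sits at zoomed row 152 and meets the gate plate's uphill edge at row 152. The ball is at (170,130) against a predicted (170,126), and the plate end is at 450 against 445. Gate shut, pot seated, arm clear, so I'm handing in.

```bash
python3 - <<'E'
from workcell import job, read_state
print(job.finish_job(), read_state()["time"])
E
```

```text
the job is handed in; nothing more can be done
the job is handed in; nothing more can be done
```

The job is handed in, about 21 s in against the 64 s limit. I shut the gate first, then stood the pot in the open upper chute. With the tool tilted 35°, I pushed the pot under the hood until it stopped against the gate.

- **Gate:** the last overhead view shows the post ball and plate end within about 2 mm of their shut positions. When I shut it, the wrist force rose to about 21 N sideways at the end stop.
- **Gate contact:** the gripper's outer link met the post ball rather than the fingertips meeting the post. That also pressed upward with about 19 N, still below the 40 N limit.
- **Pot:** it stands upright under the hood, with its lid edge less than 1 mm from the gate's uphill face in the picture. The push ended at 26 N.
- **Disagreement:** the push stopped with the TCP at 33 mm along the deck, where I expected about 30 mm. The overhead predictions were also off by about 2 mm, which I put down to calibration.
- **Other things:** I touched nothing besides the gate, the pot and the deck it stands on. The arm ended about 0.27 m above the worktop, touching nothing.

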